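Pin the bar clamp's stop and nip the glued blank three clicks tight

TASK

A freshly glued wooden blank lies loose in the bar clamp. Take the steel lock pin out of its wooden block and drop it all the way down through the holes of the clamp's sliding stop and bar, letting go of it while the lever is still at rest; then swing the ratchet lever by its knob clockwise (seen from above) exactly three clicks, felt by touch and never into a fourth, so that the blank is pressed between jaw and stop. The lever springs back when let go, so finish with the gripper still holding the knob there at the third click, and leave the glue bottle and the roll of tape standing where they are.

Things in the scene. Friction and masses are not known exactly. Their poses are not given: they have to be found in the camera images.
- bar_clamp: Small grey steel bar clamp, fixed: bed plate 70 x 250 x 8 mm, on it a pierced bar 30 mm wide, top 26 mm up. Origin: centre of the underside. Its y axis runs along the bar: head with the lever at +y, sliding stop with the pin hole at -y; the lever points to its +x side.
- stop_hole (a point): Centre of the mouth of the vertical hole in the sliding stop's top plate (44 x 46 mm, top 40 mm above the clamp's underside). Hole 14.5 mm wide, 2 mm chamfer, through the 12 mm plate. The stop slides along the bar against 1.5 N of friction; as found its hole stands right over the bar's hole.
- bar_hole (a point): Mouth of the same-size hole (14.5 mm, 18 mm deep, down to the bed plate) in the bar under the stop, 14 mm below stop_hole. Under the clamp's load the pin leans a little in the holes, which does no harm.
- pin_head (a point): Centre of the round upright grip (16 mm across, 36 mm long) of the loose steel lock pin, 70 g. Below it a collar (24 mm across, 4 mm thick) and a 12 mm shank, 30 mm long, tip tapered. Collar's underside 23 mm, tip 53 mm below this point. At the start the collar rests on the wooden block; fully home it rests on the stop, this point 23 mm above stop_hole.
- pin_tip (a point): Lower end of the lock pin's shank, on its axis.
- pin_block: Light wooden block 50 x 50 x 36 mm with one vertical hole, in which the lock pin stands at the start; fixed on the white board. Origin: centre of the underside.
- lever_knob (a point): Middle of the upright black round knob (18 mm across, 42 mm tall) at the end of the ratchet lever, 100 mm from its axis. At each click the push needed at the knob builds up to some 9 to 17 N, then gives way by 3 to 8 N as the pawl passes a ridge and drops toward the next notch. Some 8 to 14 N hold the lever at the third click: grip firmly.
- lever_pivot (a point): Point on the lever's upright axis, at the knob's height.
- ratchet_lever (a joint): Ratchet lever's angle in rad: 0 at rest, growing clockwise seen from above, at most 1.25. A pawl clicks every 0.25 rad (25 mm of knob travel): it rides over ridges at 0.125, 0.375, 0.625, 0.875 and drops into notches at 0.25, 0.5, 0.75 (third click), 1.0. A return spring always pulls the lever back to rest; the pawl does not hold it.
- glued_blank: Loose wooden blank glued from two laths, 58 x 40 x 22 mm, lying on the bar between jaw and stop with about 5 mm of play. Origin: centre of the underside.
- jaw_pad: Spring-backed grey jaw pad 56 x 8 x 19 mm that the lever drives 4 mm a click along the bar toward the stop; it takes up the blank's play in the first two clicks and presses the blank with about 3 to 8 N at the third.
- tail_stop: The sliding stop on the bar, grey, with the hole; its face toward the blank is 56 mm wide.
- glue_bottle: Small glue bottle, 34 mm across, 92 mm tall, standing on the white board; a bystander. Origin: centre of the underside.
- masking_tape: Roll of masking tape, 92 mm across, 24 mm thick, lying on the white board; a bystander. Origin: centre of the underside.
Not all that is in view belongs to the job. Leave any blue look-alike of the glued_blank alone.

How it is judged:
By the outcome, as a careful person would: the job done as asked, in the order asked, and still so for the second after the job is handed in, while the arm keeps its last pose, push and grip.
It also fails if it takes over 61 s, if anything falls off the work surface, if the arm or the gripper's body presses on something with over 40 N, if the wrist force passes 120 N, or if a joint passes its speed limit or range.

ROBOT

A 7-joint arm with a two-finger parallel gripper is mounted at the origin on a cart in front of the work surface, level with it; the furniture and walls round the work are solid. World frame = base frame: x ahead of the robot, y to its left, z up, the work surface at z = 0. Lengths are in m, angles in rad, forces in N, time in s.
With the tool pointing down it reaches from about 0.4 to 0.9 m from the base axis. Payload 5.5 kg.
Tool frame: the origin (TCP) lies midway between the tips of the shut fingers; the grasp point (between the pads) lies 19 mm behind it (manip.grip_depth is the distance from the TCP to the grasp point, in m); z points along the fingers, x is the direction in which the jaws open and shut, and the axes are right-handed (so a half turn about z gives the same grasp; the last joint's range is limited). The gripper opens to 92 mm and grips with 3 to 60 N. Pads are 19 mm wide; open, the fingers measure 130 mm over their backs; the gripper's body (75 mm by 190 mm) begins 47 mm behind the grasp point.
Start: joints at [-1.071, 0.501, -0.427, 1.55, 0.221, 1.138, -0.21], TCP at [0.152, 0.632, 0.227] pointing down, gripper open.
Joint ranges: [-2.88, 2.88], [-0.31, 2.03], [-1.54, 1.56], [0.2, 2.42], [-1.41, 4.55], [0.19, 2.02], [-2.57, 2.57]. Speed limits (rad/s): [2.57, 2.57, 3.14, 3.14, 3.14, 3.14, 3.14].

INTERFACE

Orientations are given as a unit quaternion [x, y, z, w].
In Python, from bench import manip, effector, viewer gives the robot as it stands. Calls block until the motion is done:
- manip.move_pose(position, orientation): joint-space move of the TCP to a pose.
- manip.servo_line(position, ori=None, vel=0.15): straight line of the TCP; ori=None keeps the orientation; vel is the mean speed in m/s.
- manip.movej(angles): joint-space move.
- effector.open_jaws() and effector.close(f_grip=None): open the fingers fully, or close them until they stop; f_grip is the grip in N (None keeps the last).
- manip.sleep(seconds).
- manip.solve_ik(position, orientation): joint angles nearest the present ones, or None.
- viewer.get_image(name): name is "side" or "top" or "wrist"; returns the picture (480x640x3 uint8, red, green, blue); there is no depth.
- viewer.get_calibration(name): a dict with "vfov" (degrees; the focal length in pixels is half the picture's height over the tangent of half this angle, whatever the lens; pixels are square), "cx", "cy" (the principal point, pixels), "eye" and "attitude" of the camera in the world. Camera axes: x right, y down, z forward; pixel columns grow to the right and rows downward; lengths in m; the calibration is good to about 2 mm. A picture is of the moment at which its call begins: read the wrist's pose just before it. get_calibration takes no time and is no camera call; for the wrist camera it gives the pose at the moment of the call.
A pose or a line that the arm cannot do raises manip.PlanningError and nothing moves.
- manip.hand_in(): hands the job in, once; it reports no verdict.
Readings, each from a call of its own:
- manip.current_clock(): time.
- manip.current_q(): joint angles.
- manip.current_joint_velocities(): joint speeds.
- manip.current_tau(): joint torques, N m.
- manip.current_tool_pos(): TCP position.
- manip.current_tcp_rot(): TCP orientation.
- manip.current_force(): force on the tool from outside, world axes, zero at the start.
- manip.current_wrist_torque(): the same for the moment, N m.
- manip.current_finger_gap(): finger opening in m.
Only numpy, scipy, OpenCV 4.12 (cv2) and the standard library are available. Lean on these libraries where they do the work, as an engineer would, in place of code of your own. Each camera call takes 0.05 s, during which the arm holds its last target.

## Working session

There is one attempt and no reset: what is moved stays moved. The work goes in short steps, each a Python script; the robot and the scene stay as the last script left them, time stands still between calls to the robot, and variables do not carry over. Pictures are saved under pics/ and viewed, and the job is handed in when it is done.

```bash
ls; mkdir -p pics; python3 - <<'E'
from bench import manip, effector, viewer
import cv2
print(manip.current_clock(), manip.current_tool_pos(), manip.current_tcp_rot(), manip.grip_depth)
for n in ["side","top","wrist"]:
    print(n, viewer.get_calibration(n))
    cv2.imwrite(f"pics/{n}0.png", viewer.get_image(n)[:,:,::-1])
E
```

```text
pics
0.0 [0.15238807 0.63115047 0.22566086] [ 7.85670457e-01  6.18644445e-01 -8.02064591e-04  5.83132720e-04] 0.0188
side {'vfov': 50.03043518249665, 'cx': 319.94535292438496, 'cy': 238.29752912523722, 'eye': array([ 0.58007433, -0.44669523,  0.4215673 ]), 'attitude': array([ 0.83403448, -0.00211936,  0.00855725, -0.55164188])}
top {'vfov': 44.96325973949984, 'cx': 326.53480457069924, 'cy': 237.8306900904091, 'eye': array([0.50194763, 0.30408451, 1.19049064]), 'attitude': array([-0.69813402,  0.71486205, -0.02908631,  0.02711303])}
wrist {'vfov': 62.137169051615494, 'cx': 326.68264969153824, 'cy': 241.05269429735816, 'eye': array([0.08660008, 0.64758131, 0.38395772]), 'attitude': array([0.77928431, 0.6138019 , 0.07728283, 0.09995277])}
```

View pics/side0.png

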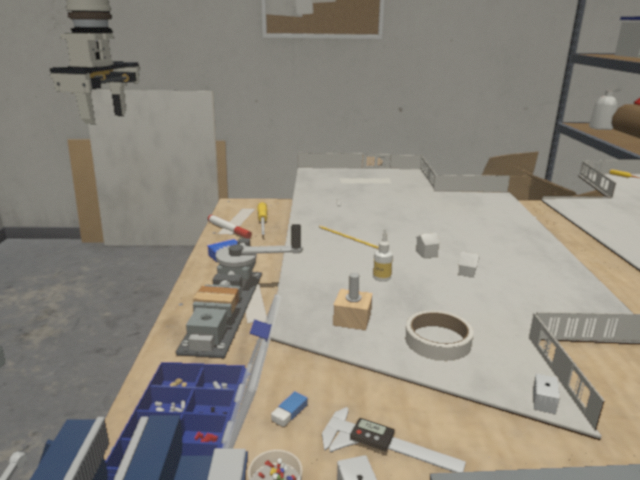

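View pics/top0.png

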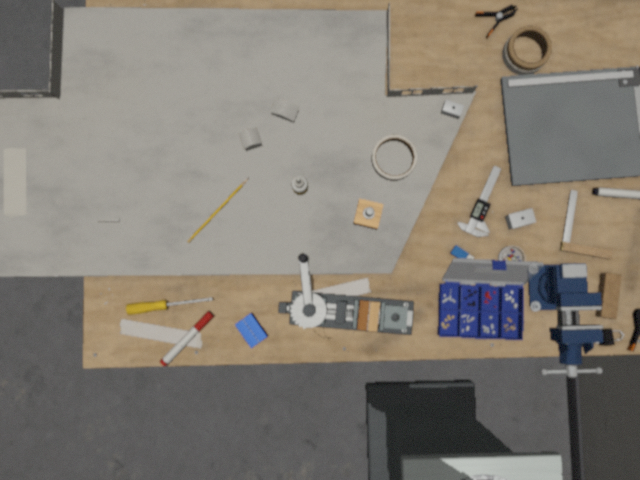

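View pics/wrist0.png

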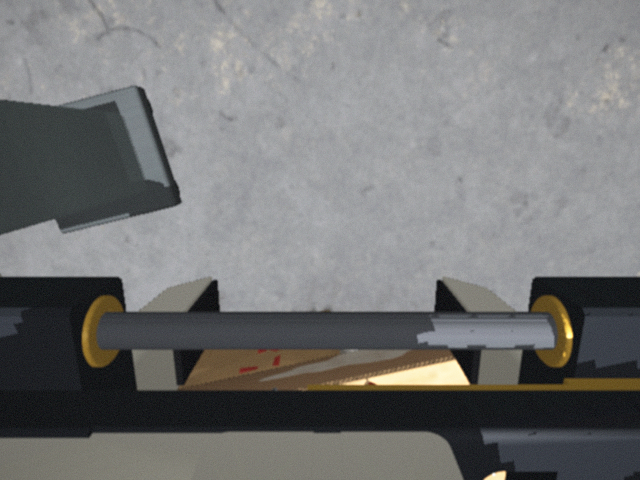

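The side view shows the pin in its block at about (353,288), the knob at (296,236) and the clamp at about (220,310). The top view shows the pin at (369,212), the knob at (304,258), the pivot at (309,310) and the stop at (397,317). Next I'll enlarge crops and set up the ray helpers.

```bash
cat > h.py <<'E'
import numpy as np, cv2
from scipy.spatial.transform import Rotation as R
from bench import manip, effector, viewer
def ray(c,u,v):
    f=240/np.tan(np.radians(c['vfov']/2))
    d=R.from_quat(c['attitude']).apply([(u-c['cx'])/f,(v-c['cy'])/f,1]); return np.array(c['eye']),d/np.linalg.norm(d)
def onz(c,u,v,z):
    e,d=ray(c,u,v); return e+d*(z-e[2])/d[2]
def tri(a,b):
    A=np.zeros((3,3));B=np.zeros(3);D=[]
    for e,d in (a,b):
        P=np.eye(3)-np.outer(d,d);A+=P;B+=P@e
    x=np.linalg.solve(A,B)
    return x,[np.linalg.norm((np.eye(3)-np.outer(d,d))@(x-e)) for e,d in (a,b)]
def proj(c,p):
    f=240/np.tan(np.radians(c['vfov']/2))
    q=R.from_quat(c['attitude']).inv().apply(np.array(p)-c['eye']); return q[:2]/q[2]*f+[c['cx'],c['cy']]
E
python3 - <<'E'
from h import *
T=viewer.get_calibration('top');S=viewer.get_calibration('side')
print(proj(T,[0,0,0]),proj(T,[.5,0,0]),proj(T,[.5,.3,0]))
print('pin',tri(ray(T,369,212),ray(S,353.5,276)))
print('knob',tri(ray(T,304,257.5),ray(S,296,226)))
t=cv2.imread('pics/top0.png');s=cv2.imread('pics/side0.png')
cv2.imwrite('pics/topc.png',cv2.resize(t[180:350,270:430],None,fx=5,fy=5,interpolation=cv2.INTER_NEAREST)[:, :800][:850])
a=cv2.resize(t[195:345,275:425],None,fx=4,fy=4,interpolation=cv2.INTER_CUBIC);cv2.imwrite('pics/topc.png',a)
a=cv2.resize(s[210:360,170:370],None,fx=4,fy=4,interpolation=cv2.INTER_CUBIC);cv2.imwrite('pics/sidec.png',a)
E
```

```text
[485.01395502 534.68719278] [473.92046523 281.46500835] [327.47779365 284.95555879]
pin (array([0.6398763 , 0.21685481, 0.08023099]), [np.float64(0.0015060742079055125), np.float64(0.001506074207905754)])
knob (array([0.55343066, 0.34305511, 0.10750304]), [np.float64(0.0011049232988396278), np.float64(0.001104923298839445)])
```

View pics/topc.png

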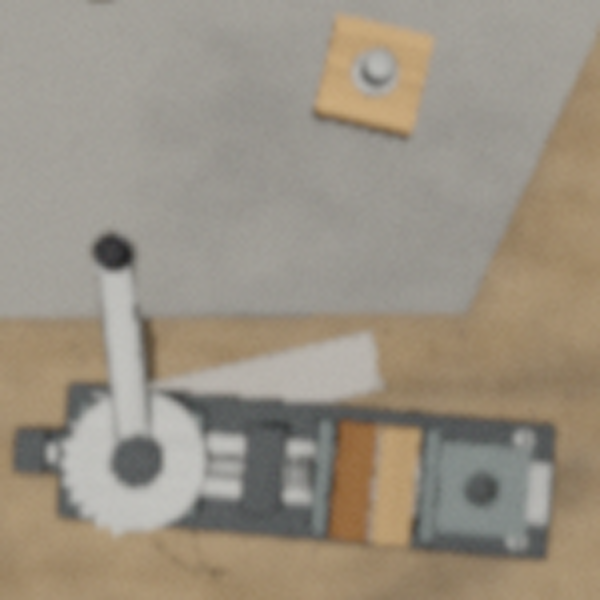

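View pics/sidec.png

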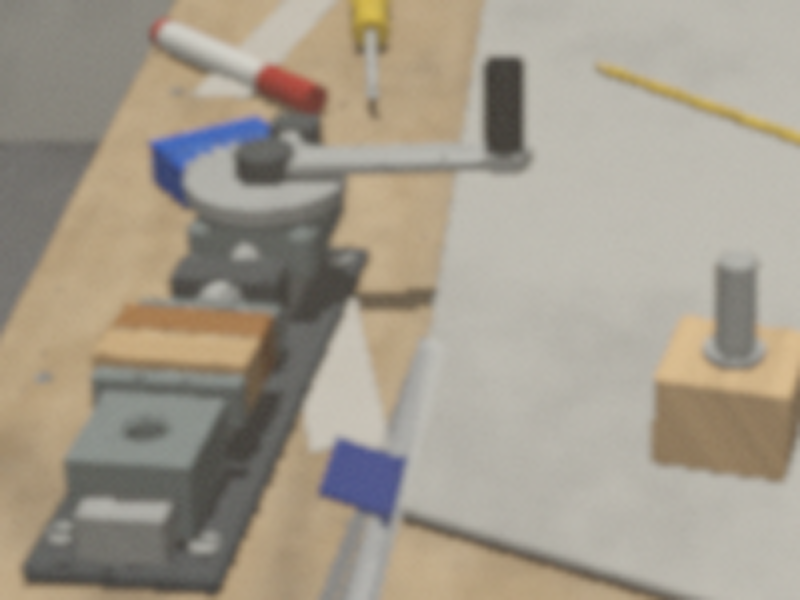

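```bash
python3 - <<'E'
from h import *
T=viewer.get_calibration('top');S=viewer.get_calibration('side')
tt=lambda u,v:((u+.5)/4-.5+275,(v+.5)/4-.5+195)
ss=lambda u,v:((u+.5)/4-.5+170,(v+.5)/4-.5+210)
for n,a,b in [('pinTop',(379,64),(737,260)),('hole',(481,489),(146,428)),('knobTop',(113,250),(504,62)),('cap',(137,460),(264,146)),
  ('blocktop far-left? corner',(338,16),None)]:
    if b: print(n,tri(ray(T,*tt(*a)),ray(S,*ss(*b))))
print('hole T z=.04',onz(T,*tt(481,489),.04),'S',onz(S,*ss(146,428),.04))
for z in (.077,.08,.083): print('pin z',z,onz(T,*tt(379,64),z),onz(S,*ss(737,260),z))
# clamp corners bed plate z=.008
for p in [(70,385),(553,424),(547,556),(60,518)]: print('bed',onz(T,*tt(*p),.008))
for p in [(338,16),(433,35),(407,136),(316,113)]: print('block',onz(T,*tt(*p),.040))
E
```

```text
pinTop (array([0.64123529, 0.2162967 , 0.08285366]), [np.float64(0.0005494700433119445), np.float64(0.0005494700433119643)])
hole (array([0.43453774, 0.16907856, 0.04070408]), [np.float64(0.000216284011821935), np.float64(0.0002162840118221353)])
knobTop (array([0.55344919, 0.34507503, 0.10829992]), [np.float64(0.0004104076426858892), np.float64(0.0004104076426856615)])
cap (array([0.45404711, 0.33697847, 0.07330948]), [np.float64(0.00011956854196648206), np.float64(0.00011956854196645312)])
hole T z=.04 [0.43428336 0.16895441 0.04      ] S [0.43448759 0.17022873 0.04      ]
pin z 0.077 [0.64141493 0.2158536  0.077     ] [0.64285942 0.22787736 0.077     ]
pin z 0.08 [0.64103917 0.21609132 0.08      ] [0.64231277 0.22200415 0.08      ]
pin z 0.083 [0.64066341 0.21632903 0.083     ] [0.64176613 0.21613093 0.083     ]
bed [0.48974175 0.37207539 0.008     ]
bed [0.46422639 0.12760184 0.008     ]
bed [0.39805531 0.13298888 0.008     ]
bed [0.42294117 0.37840067 0.008     ]
block [0.67070122 0.23271419 0.04      ]
block [0.66000836 0.18549389 0.04      ]
block [0.60961446 0.20004281 0.04      ]
block [0.62219763 0.24505759 0.04      ]
```

```bash
cat >> h.py <<'E'
def down(a):
    c,s=np.cos(a),np.sin(a)
    return R.from_matrix(np.array([[c,s,0],[s,-c,0],[0,0,-1]])).as_quat()
GD=0.0188
PIN=np.array([.6411,.2163]);HOLE=np.array([.4344,.1692]);KNOB=np.array([.5534,.3450]);PIV=np.array([.4540,.3370]);PH0=np.arctan2(*(KNOB-PIV)[::-1])
def knobp(th,r=.1):
    a=PH0-th; return PIV+r*np.array([np.cos(a),np.sin(a)])
E
python3 - <<'E'
from h import *
for off in (0,np.pi):
    a=-.102+off
    for nm,p,z in [('pinhi',PIN,.2),('pin',PIN,.052),('holehi',HOLE,.2),('hole',HOLE,.05)]:
        q=manip.solve_ik([*p,z],down(a)); print(off,nm,None if q is None else np.round(q,2))
    for th in (0,.3,.5,.75,.85):
        a=PH0-th+np.pi/2+off
        q=manip.solve_ik([*knobp(th),.07],down(a)); print(off,'lev',th,None if q is None else np.round(q,2))
E
```

```text
0 pinhi [-0.31  0.54 -0.07  1.51  0.04  1.09 -0.5 ]
0 pin [-0.36  0.7  -0.    1.6   0.    0.83 -0.47]
0 holehi [-0.45  0.17  0.02  2.04 -0.    0.93 -0.53]
0 hole [-0.44  0.42  0.01  2.14 -0.01  0.58 -0.52]
0 lev 0 [-0.35  0.67 -0.35  1.66  0.28  0.86  0.84]
0 lev 0.3 [-0.33  0.64 -0.32  1.7   0.26  0.84  0.59]
0 lev 0.5 [-0.32  0.62 -0.29  1.74  0.23  0.81  0.43]
0 lev 0.75 [-0.35  0.58 -0.23  1.8   0.18  0.78  0.24]
0 lev 0.85 [-0.36  0.56 -0.2   1.83  0.16  0.77  0.16]
3.141592653589793 pinhi [ 0.01  0.6  -0.56  1.5   0.33  1.14  2.43]
3.141592653589793 pin [ 0.02  0.78 -0.56  1.59  0.49  0.92  2.32]
3.141592653589793 holehi [ 0.    0.2  -0.48  2.02  0.12  0.94  2.5 ]
3.141592653589793 hole [ 0.03  0.48 -0.54  2.12  0.41  0.64  2.24]
3.141592653589793 lev 0 [-0.77  0.66  0.24  1.67 -0.19  0.84 -1.94]
3.141592653589793 lev 0.3 [-0.78  0.64  0.3   1.72 -0.24  0.82 -2.16]
3.141592653589793 lev 0.5 [-1.28  0.95  1.13  1.78 -0.97  1.09 -1.79]
3.141592653589793 lev 0.75 [-1.35  1.12  1.35  1.83 -1.17  1.26 -1.87]
3.141592653589793 lev 0.85 [-1.36  1.11  1.35  1.86 -1.17  1.25 -1.96]
```

```bash
python3 - <<'E'
from h import *
o=down(-.102)
manip.move_pose([*PIN,.2],o)
print(manip.current_clock(),manip.current_tool_pos(),manip.current_force(),manip.current_finger_gap())
W=viewer.get_calibration('wrist');cv2.imwrite('pics/w1.png',viewer.get_image('wrist')[:,:,::-1])
print(W, proj(W,[*PIN,.0815]),proj(W,[*HOLE,.04]))
E
```

```text
2.4417 [0.64030931 0.21849444 0.20007238] [ 0.43226898  0.21164661 -1.58113669] 0.09165054284217006
{'vfov': 62.137169051615494, 'cx': 326.68264969153824, 'cy': 241.05269429735816, 'eye': array([0.64653758, 0.28557446, 0.35830151]), 'attitude': array([ 0.99077668, -0.04898517, -0.00676033,  0.12615993])} [329.08101511 238.08465131] [ 94.99490165 302.15833005]
```

View pics/w1.png

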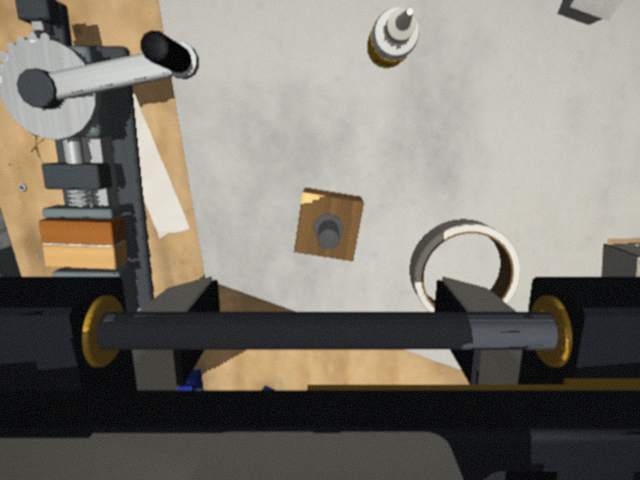

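```bash
python3 - <<'E'
from h import *
print(manip.current_tool_pos())
im=cv2.imread('pics/w1.png')
W={'vfov': 62.137169051615494, 'cx': 326.68264969153824, 'cy': 241.05269429735816, 'eye': np.array([0.64653758, 0.28557446, 0.35830151]), 'attitude': np.array([ 0.99077668, -0.04898517, -0.00676033,  0.12615993])}
for z in (.0815,.045,.041): print(z,proj(W,[*PIN,z]))
cv2.imwrite('pics/w1c.png',cv2.resize(im[180:270,270:390],None,fx=6,fy=6,interpolation=cv2.INTER_CUBIC))
E
```

```text
[0.64038747 0.21831953 0.20006903]
0.0815 [329.08100928 238.08465377]
0.045 [328.86373615 227.0480927 ]
0.041 [328.84280153 225.98470242]
```

View pics/w1c.png

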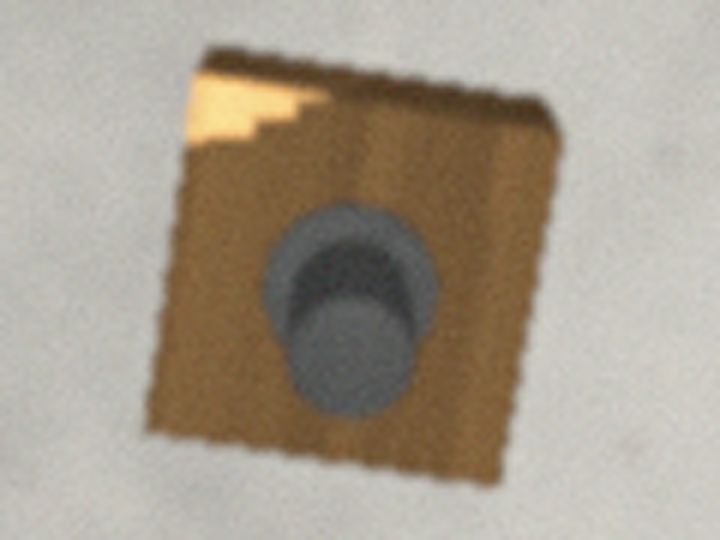

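The wrist view puts the pin top at about (328,239) against a predicted (329,238), so the two estimates agree within 1 mm. The TCP sits about 2 mm off its target, so I'll correct for that while descending.

```bash
cat >> h.py <<'E'
PIN=np.array([.6409,.2159])
def goto(p,o,vel=.15,tol=.0006,n=3):
    p=np.array(p,float);cmd=p.copy()
    for i in range(n):
        manip.servo_line(cmd.tolist(),o,vel)
        e=p-manip.current_tool_pos()
        if np.linalg.norm(e)<tol: break
        cmd=cmd+e; vel=.05
    return p-manip.current_tool_pos(), cmd-p
E
python3 - <<'E'
from h import *
o=down(-.102)
print(goto([*PIN,.1],o),manip.current_clock())
print(goto([*PIN,.050],o,.1),manip.current_clock(),manip.current_force())
effector.close(f_grip=30)
print(manip.current_finger_gap(),manip.current_tool_pos(),manip.current_force(),manip.current_clock())
cv2.imwrite('pics/s1.png',viewer.get_image('side')[120:440,200:520,::-1].repeat(2,0).repeat(2,1)[:600])
E
```

```text
(array([ 9.53173733e-05,  1.90734465e-04, -2.59733248e-04]), array([-0.00071657, -0.00037477, -0.00086285])) 3.5583
(array([ 5.93968658e-05, -1.76210543e-05,  3.88364683e-04]), array([0., 0., 0.])) 4.2 [-0.41838607  0.14225688  0.53314833]
0.015357223733198555 [0.6409315  0.21592256 0.05000479] [ 0.06062421  0.52194323 -0.43421326] 5.3667
```

View pics/s1.png

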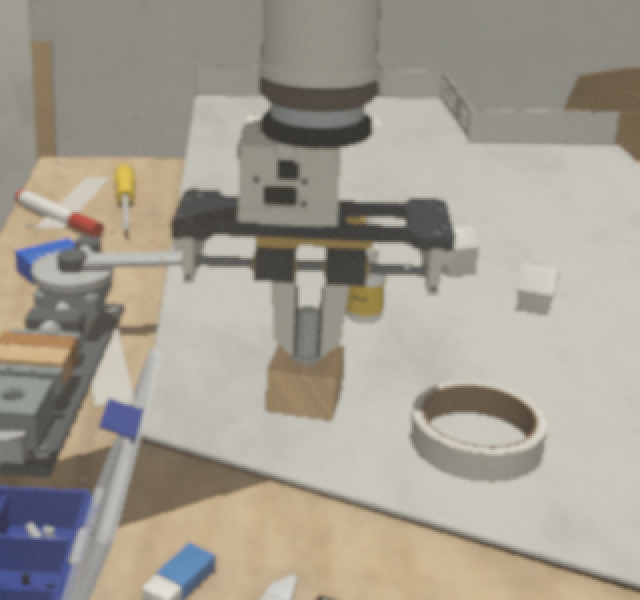

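```bash
python3 - <<'E'
from h import *
o=down(-.102)
manip.servo_line([*PIN,.13],o,.12)
print('lift',manip.current_force(),manip.current_finger_gap())
print(goto([*HOLE,.13],o,.15),manip.current_clock())
print(goto([*HOLE,.098],o,.1),manip.current_clock(),manip.current_force(),manip.current_finger_gap())
S=viewer.get_calibration('side')
print(proj(S,[*HOLE,.059]),proj(S,[*HOLE,.04]))
im=viewer.get_image('side')[:,:,::-1]
cv2.imwrite('pics/s2.png',cv2.resize(im[230:360,140:300],None,fx=4,fy=4,interpolation=cv2.INTER_CUBIC))
cv2.imwrite('pics/w2.png',viewer.get_image('wrist')[:,:,::-1])
E
```

```text
lift [ 0.32470858 -0.31186205 -0.51978005] 0.015138934900776141
(array([ 5.88888299e-05, -4.75540715e-05, -1.22112371e-04]), array([-1.85760316e-04, -1.16176549e-05,  1.15345277e-04])) 8.2917
(array([2.68653036e-04, 5.32808437e-05, 1.88311060e-04]), array([0., 0., 0.])) 8.7667 [-0.34142023 -0.46258944 -0.67560488] 0.015533142527924673
[204.88512382 305.11287299] [205.9202798 317.0188884]
```

View pics/s2.png

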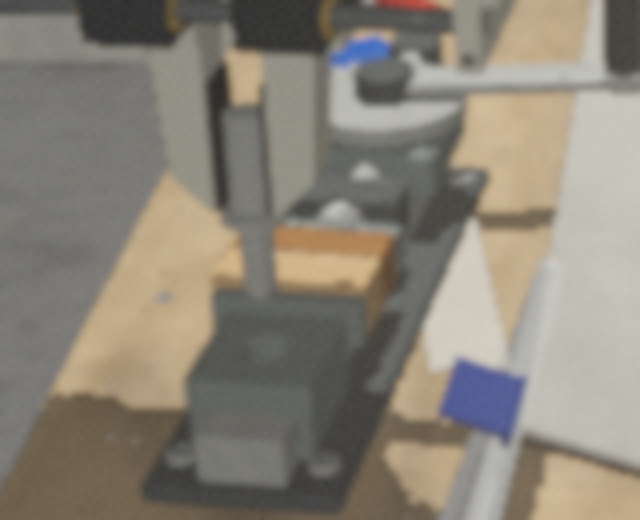

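View pics/w2.png

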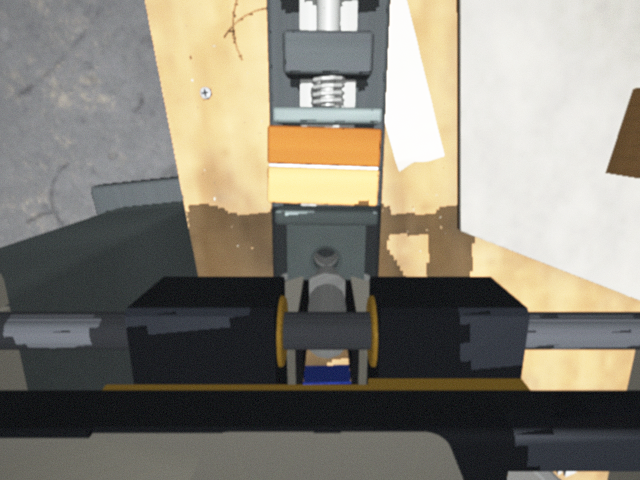

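```bash
python3 - <<'E'
from h import *
o=down(-.102)
f0=manip.current_force()
z=.098
while z>.0505:
    z-=.004 if z>.083 else .003
    z=max(z,.0502)
    manip.servo_line([*HOLE,z],o,.06)
    f=manip.current_force()-f0
    print(round(z,4),np.round(manip.current_tool_pos()-[*HOLE,z],4),np.round(f,2),np.round(manip.current_wrist_torque(),2))
    if np.linalg.norm(f)>7: break
    if z<=.0502: break
print(manip.current_clock(),manip.current_finger_gap())
im=viewer.get_image('side')[:,:,::-1]
cv2.imwrite('pics/s3.png',cv2.resize(im[230:360,140:300],None,fx=4,fy=4,interpolation=cv2.INTER_CUBIC))
E
```

```text
0.094 [0.     0.     0.0001] [-0.56 -0.62  1.13] [-0.08  0.05  0.03]
0.09 [-0.0002 -0.0001 -0.0002] [-0.3  -0.47  0.82] [-0.08  0.04  0.03]
0.086 [-0.0003 -0.0001 -0.0003] [-0.79  0.04  0.81] [-0.13  0.05  0.07]
0.082 [-0.0003 -0.0001 -0.0003] [-1.23 -0.15  0.52] [-0.09  0.08  0.03]
0.079 [-0.0002 -0.0001 -0.0002] [0.11 0.23 0.58] [-0.08  0.04  0.05]
0.076 [-0.0002 -0.0001 -0.0002] [ 0.94 -1.11  0.75] [-0.07  0.05  0.02]
0.073 [-0.0002 -0.0001 -0.0002] [-0.7  -0.36  0.81] [-0.15  0.06  0.04]
0.07 [-0.0002 -0.0001 -0.0002] [-0.15 -1.39 -0.12] [-0.14  0.03 -0.04]
0.067 [-0.0002 -0.0001 -0.0002] [-0.04 -0.56  0.35] [-0.1   0.06 -0.03]
0.064 [-0.0002 -0.0001 -0.0002] [ 0.78 -0.3   0.83] [-0.11  0.    0.03]
0.061 [-0.0002 -0.0001 -0.0002] [0.42 0.18 0.9 ] [-0.08  0.06 -0.05]
0.058 [-0.0002 -0.0001 -0.0002] [-0.32 -0.82  0.1 ] [-0.14  0.04  0.02]
0.055 [-0.0002 -0.0001 -0.0002] [-0.88 -0.26  0.84] [-0.12  0.07  0.01]
0.052 [-0.0002 -0.0001 -0.0002] [-0.86 -1.48  0.73] [-0.07  0.01  0.03]
0.0502 [-0.0001 -0.     -0.0001] [-0.42  0.69  1.35] [-0.15  0.07  0.01]
12.6167 0.015111818973114843
```

View pics/s3.png

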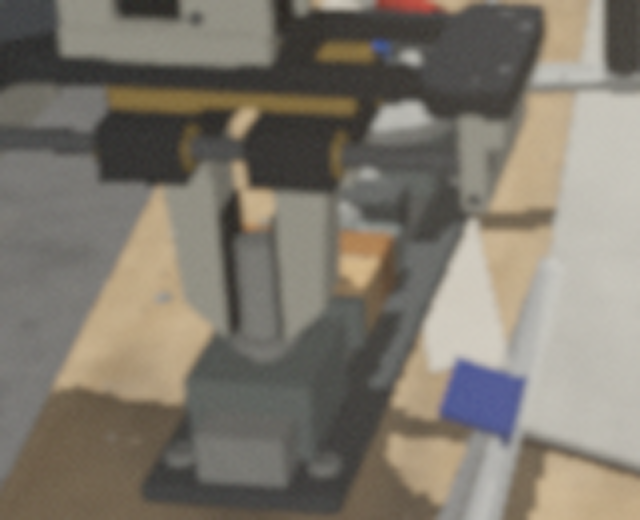

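The pin went in with no contact force and the collar is at the stop plate. Releasing it now.

```bash
python3 - <<'E'
from h import *
o=down(-.102)
effector.open_jaws()
print(manip.current_clock(),manip.current_finger_gap(),manip.current_force())
manip.servo_line([*HOLE,.16],o,.15)
print(manip.current_clock())
S=viewer.get_calibration('side')
im=viewer.get_image('side')[:,:,::-1]
cv2.imwrite('pics/s4.png',cv2.resize(im[200:360,140:320],None,fx=4,fy=4,interpolation=cv2.INTER_CUBIC)[:600])
for z in (.0805,.044,.04): print(z,(proj(S,[*HOLE,z])-[140,200])*4)
E
```

```text
13.9417 0.09204051260154178 [-0.53794857 -0.5970774  -0.1921874 ]
14.825
0.0805 [254.7486483  365.33728227]
0.044 [262.81659374 458.13207301]
0.04 [263.68111919 468.07555358]
```

View pics/s4.png

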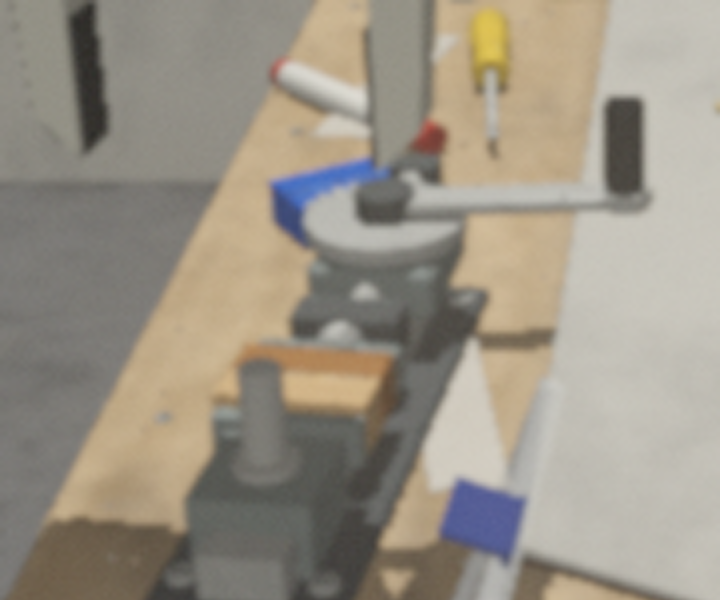

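```bash
cat >> h.py <<'E'
ZK=.073
def ori(th): return down(PH0-th+np.pi/2)
def meas():
    p=manip.current_tool_pos();d=p[:2]-PIV;ang=np.arctan2(d[1],d[0])
    f=manip.current_force();t=np.array([np.sin(ang),-np.cos(ang)]);r=np.array([np.cos(ang),np.sin(ang)])
    return PH0-ang,np.hypot(*d),f[:2]@t,f[:2]@r,f[2],p[2]
E
python3 - <<'E'
from h import *
manip.move_pose([*KNOB,.17],ori(0).tolist())
print(manip.current_clock(),manip.current_tool_pos())
print(goto([*KNOB,.135],ori(0).tolist(),.12))
W=viewer.get_calibration('wrist');im=viewer.get_image('wrist')[:,:,::-1]
print(proj(W,[*KNOB,.108]),proj(W,[*PIV,.0733]));cv2.imwrite('pics/w3.png',im)
E
```

```text
16.15 [0.55294565 0.34425985 0.16915849]
(array([0.00062711, 0.00055355, 0.00095055]), array([ 5.22974042e-05,  1.54602021e-04, -5.27359908e-05]))
[327.10461042 281.87408127] [327.10344954  74.76313184]
```

View pics/w3.png

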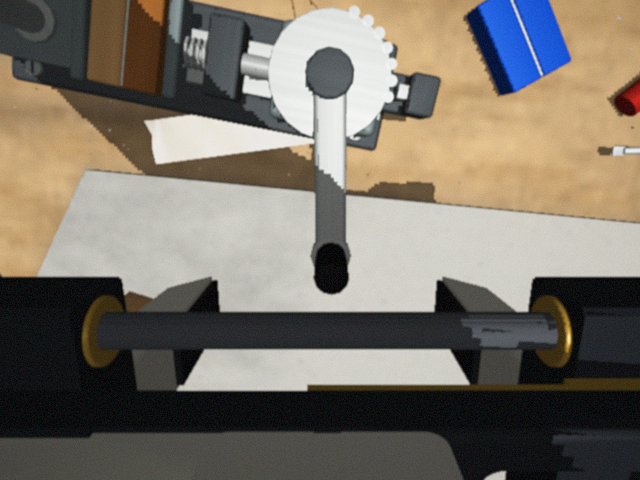

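```bash
python3 - <<'E'
from h import *
K=KNOB+[-.0006,.001]
print(goto([*K,ZK],ori(0).tolist(),.1))
print(np.round(meas(),4),manip.current_clock())
effector.close(f_grip=55)
print(manip.current_finger_gap(),np.round(meas(),4),manip.current_force(),np.round(manip.current_wrist_torque(),2),manip.current_clock())
im=viewer.get_image('side')[:,:,::-1]
cv2.imwrite('pics/s5.png',cv2.resize(im[160:340,160:400],None,fx=3,fy=3,interpolation=cv2.INTER_CUBIC))
E
```

```text
(array([-0.00018452, -0.00032582, -0.00014527]), array([0., 0., 0.]))
[-0.0136  0.0994 -0.0309 -0.7809  0.8306  0.0731] 17.9
0.017317551636125583 [-0.0168  0.0992 -2.1424  1.2762 -1.2919  0.073 ] [ 1.06244245  2.2561     -1.29191752] [ 0.41 -0.03  0.09] 19.05
```

View pics/s5.png

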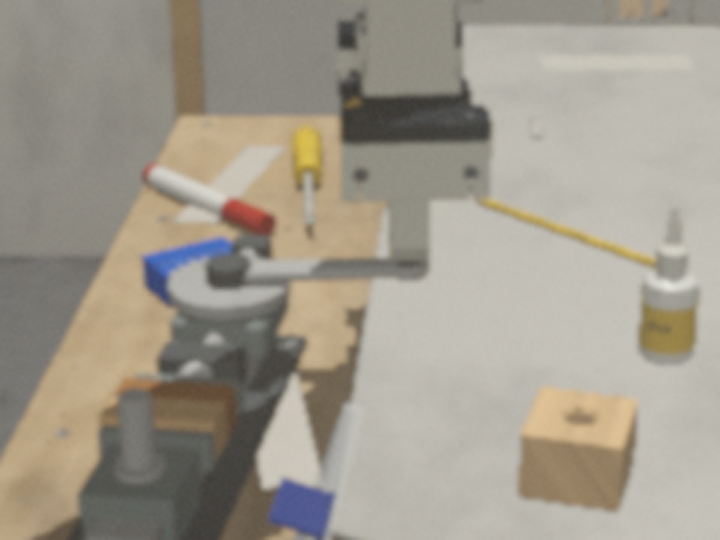

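```bash
cat >> h.py <<'E'
OFF=-.018
def step(th,vel=.05):
    manip.servo_line([*knobp(th+OFF,.0994),ZK],ori(th+OFF).tolist(),vel)
    m=meas(); print(f"{th:.3f} {m[0]-OFF:.3f} r{m[1]:.4f} ft{m[2]:.2f} fr{m[3]:.2f} fz{m[4]:.2f} z{m[5]:.4f}",flush=True); return m
E
python3 - <<'E'
from h import *
for th in np.arange(.02,.341,.02):
    m=step(th)
    if m[2]<-24: break
print(manip.current_clock(),manip.current_finger_gap())
E
```

```text
0.020 0.002 r0.0992 ft-5.44 fr2.14 fz-3.32 z0.0730
0.040 0.013 r0.0991 ft-6.30 fr0.88 fz-4.62 z0.0731
0.060 0.029 r0.0991 ft-6.91 fr1.61 fz-5.42 z0.0731
0.080 0.045 r0.0991 ft-8.26 fr2.48 fz-5.71 z0.0731
0.100 0.061 r0.0990 ft-9.05 fr2.37 fz-5.98 z0.0731
0.120 0.090 r0.0991 ft-6.89 fr1.74 fz-4.60 z0.0731
0.140 0.111 r0.0991 ft-7.68 fr0.92 fz-4.16 z0.0731
0.160 0.129 r0.0990 ft-7.81 fr2.03 fz-6.24 z0.0731
0.180 0.170 r0.0992 ft-4.60 fr-0.91 fz-0.72 z0.0729
0.200 0.191 r0.0991 ft-4.26 fr-0.43 fz-2.64 z0.0730
0.220 0.210 r0.0991 ft-5.13 fr-0.07 fz-3.66 z0.0730
0.240 0.227 r0.0990 ft-5.83 fr0.71 fz-5.06 z0.0730
0.260 0.244 r0.0990 ft-6.33 fr-0.04 fz-4.94 z0.0731
0.280 0.261 r0.0990 ft-7.26 fr0.58 fz-5.62 z0.0731
0.300 0.278 r0.0989 ft-8.19 fr1.24 fz-5.41 z0.0731
0.320 0.294 r0.0989 ft-8.90 fr1.16 fz-7.13 z0.0731
0.340 0.310 r0.0988 ft-9.81 fr0.26 fz-7.48 z0.0731
23.35 0.017132485459075385
```

```bash
python3 - <<'E'
from h import *
for th in np.arange(.36,.521,.02):
    m=step(th)
    if m[2]<-24: break
print(manip.current_clock(),manip.current_finger_gap())
cv2.imwrite('pics/t6.png',cv2.resize(viewer.get_image('top')[195:345,275:425,::-1],None,fx=4,fy=4,interpolation=cv2.INTER_CUBIC))
im=viewer.get_image('side')[:,:,::-1]
cv2.imwrite('pics/s6.png',cv2.resize(im[160:360,140:380],None,fx=3,fy=3,interpolation=cv2.INTER_CUBIC))
E
```

```text
0.360 0.338 r0.0990 ft-6.84 fr0.34 fz-5.17 z0.0731
0.380 0.359 r0.0989 ft-8.40 fr0.07 fz-6.38 z0.0731
0.400 0.377 r0.0989 ft-8.23 fr0.27 fz-6.84 z0.0731
0.420 0.415 r0.0991 ft-4.22 fr-2.43 fz-0.55 z0.0729
0.440 0.430 r0.0990 ft-5.67 fr-2.06 fz-6.82 z0.0730
0.460 0.450 r0.0989 ft-6.60 fr-0.62 fz-6.02 z0.0730
0.480 0.470 r0.0989 ft-6.82 fr-0.82 fz-4.81 z0.0730
0.500 0.488 r0.0989 ft-6.84 fr-1.21 fz-5.80 z0.0730
0.520 0.504 r0.0989 ft-7.15 fr-0.43 fz-6.16 z0.0730
25.6 0.01673188515811548
```

View pics/s6.png

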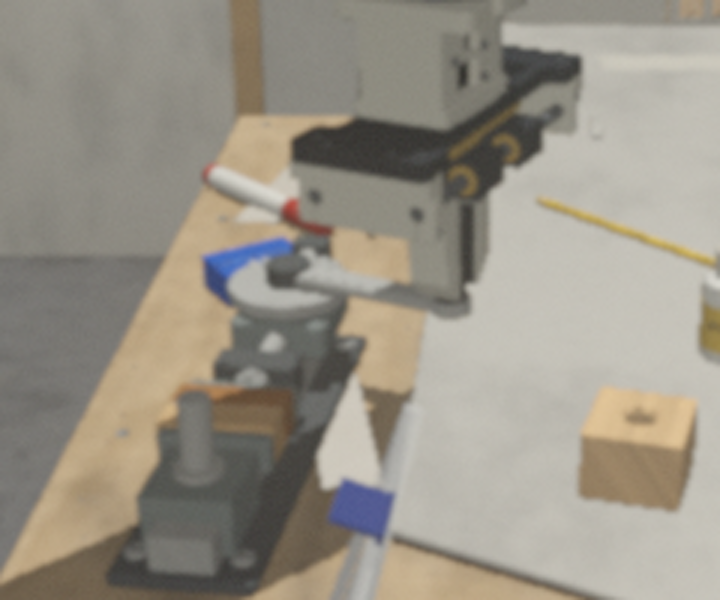

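View pics/t6.png

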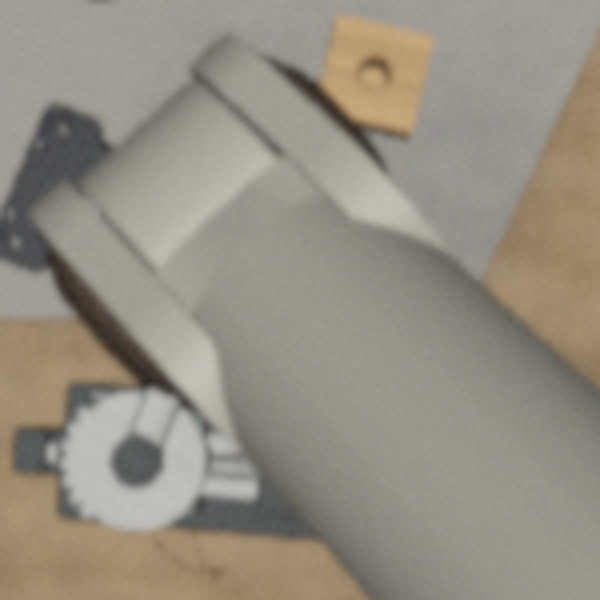

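The force repeats every 0.25 rad, with peaks at about 0.06 and 0.31 and a give-way finishing near 0.17 and 0.41. That's two clicks, and it confirms the angle offset. Now the third click, stopping at a measured 0.75.

```bash
python3 - <<'E'
from h import *
th=.52
while th<.80:
    th+=.02 if th<.72 else .01
    m=step(th)
    if m[2]<-24 or m[0]-OFF>.744: break
print(manip.current_clock(),manip.current_finger_gap(),np.linalg.norm(manip.current_force()))
im=viewer.get_image('side')[:,:,::-1]
cv2.imwrite('pics/s7.png',cv2.resize(im[160:360,140:380],None,fx=3,fy=3,interpolation=cv2.INTER_CUBIC))
S=viewer.get_calibration('side')
for t in (.65,.75,.85): print(t,[(proj(S,[*knobp(t+OFF,r),.064])-[140,160])*3 for r in (.1,)])
E
```

```text
0.540 0.521 r0.0988 ft-8.04 fr-0.37 fz-7.02 z0.0731
0.560 0.539 r0.0988 ft-9.07 fr-0.54 fz-7.21 z0.0731
0.580 0.556 r0.0988 ft-9.07 fr-0.14 fz-9.26 z0.0731
0.600 0.573 r0.0988 ft-10.38 fr-0.80 fz-9.35 z0.0731
0.620 0.603 r0.0989 ft-7.80 fr-1.40 fz-7.27 z0.0730
0.640 0.626 r0.0989 ft-7.30 fr-1.11 fz-5.73 z0.0730
0.660 0.644 r0.0989 ft-7.23 fr-0.55 fz-6.92 z0.0730
0.680 0.661 r0.0988 ft-8.39 fr-1.50 fz-8.11 z0.0731
0.700 0.692 r0.0989 ft-6.15 fr-0.93 fz-5.51 z0.0730
0.720 0.709 r0.0989 ft-7.34 fr-2.15 fz-7.26 z0.0730
0.730 0.718 r0.0989 ft-6.87 fr-2.63 fz-7.44 z0.0730
0.740 0.727 r0.0989 ft-7.49 fr-0.55 fz-5.97 z0.0730
0.750 0.736 r0.0988 ft-7.03 fr-2.61 fz-7.46 z0.0730
0.760 0.745 r0.0988 ft-8.39 fr-1.72 fz-7.41 z0.0730
29.2 0.01697139493204009 11.322636323084685
0.65 [array([435.98030991, 315.8167544 ])]
0.75 [array([424.34329671, 322.71094755])]
0.85 [array([411.01665159, 329.20512656])]
```

View pics/s7.png

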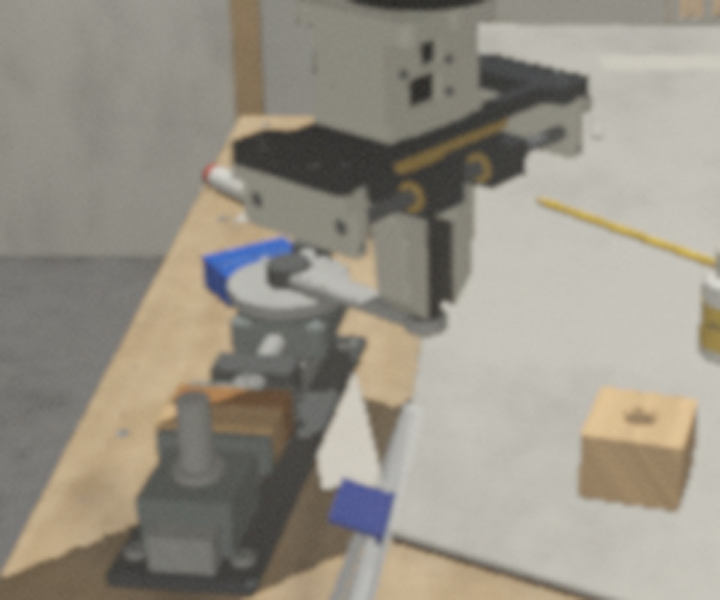

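```bash
python3 - <<'E'
from h import *
a=cv2.imread('pics/s6.png');b=cv2.imread('pics/s7.png');c=cv2.imread('pics/s5.png')
S=viewer.get_calibration('side')
def draw(im,ths,x0,y0):
    im=cv2.resize(im[240:350,240:500] if y0 else im,None,fx=3,fy=3,interpolation=cv2.INTER_CUBIC)
    for t in ths:
        for z in (.064,):
            p=((proj(S,[*knobp(t+OFF,.1),z])-[140,160])*3-[240,240])*3
            cv2.circle(im,tuple(int(v) for v in p),3,(0,0,255),-1)
    return im[:300]
cv2.imwrite('pics/cmp.png',np.vstack([draw(a,[.504],1,1),draw(b,[.70,.745],1,1)]))
print(manip.current_clock(),np.round(meas(),3))
E
```

```text
29.25 [ 0.727  0.099 -7.076 -1.338 -6.689  0.073]
```

View pics/cmp.png

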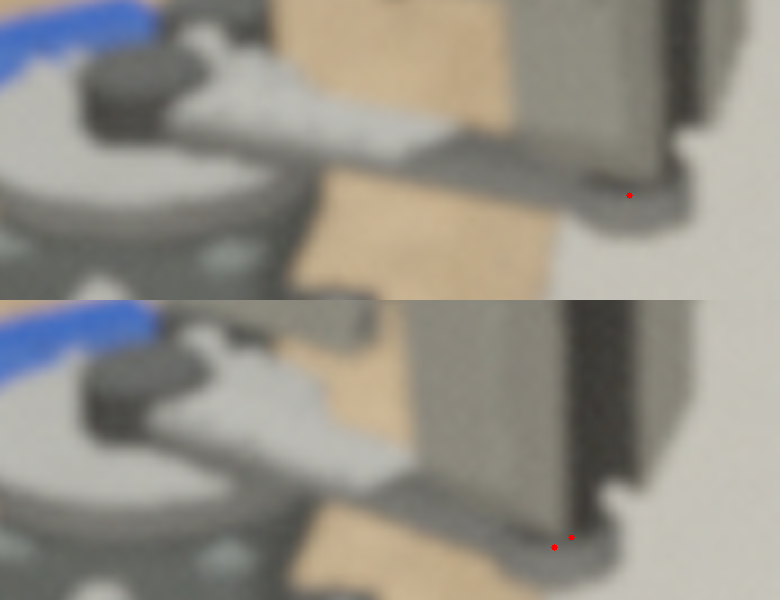

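```bash
python3 - <<'E'
from h import *
for th in (.77,.778): 
    m=step(th)
    if m[0]-OFF>.758: break
manip.sleep(.5); print(np.round(meas(),4)-[OFF,0,0,0,0,0],manip.current_clock(),manip.current_finger_gap())
im=viewer.get_image('side')[:,:,::-1]; cv2.imwrite('pics/s8.png',im)
cv2.imwrite('pics/s8c.png',cv2.resize(im[240:350,150:290],None,fx=5,fy=5,interpolation=cv2.INTER_CUBIC))
cv2.imwrite('pics/t8.png',viewer.get_image('top')[:,:,::-1])
E
```

```text
0.770 0.753 r0.0988 ft-7.75 fr-1.41 fz-7.36 z0.0730
0.778 0.760 r0.0988 ft-8.55 fr-1.31 fz-7.53 z0.0730
[ 0.7598  0.0988 -7.5512 -0.7455 -7.9026  0.073 ] 30.25 0.017188131982153444
```

View pics/s8.png

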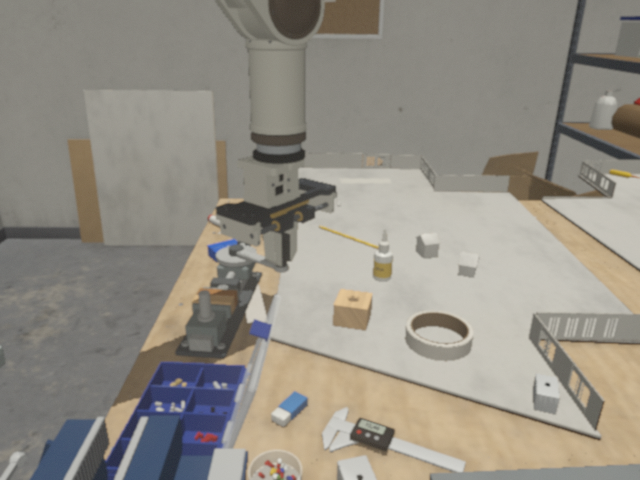

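View pics/s8c.png

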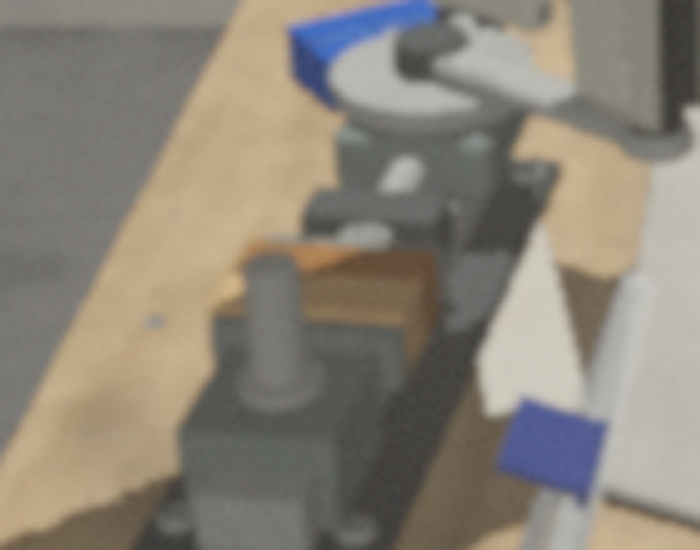

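View pics/t8.png

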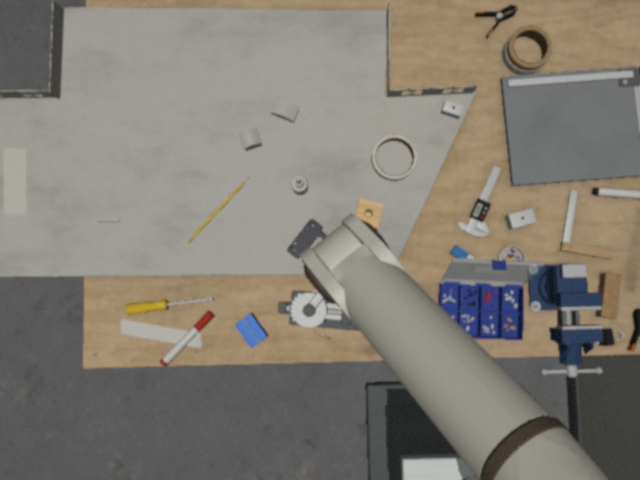

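The pictures show the pin home, collar on the stop, and the blank closed up against it. The bottle at (300,185) and the tape at (394,158) haven't moved from the first top view. The lever is steady at about 0.75 rad, so I'm handing in.

```bash
python3 -c "
from h import *
print(np.round(meas(),3),manip.current_finger_gap(),manip.current_clock()); manip.hand_in()"
```

```text
[ 0.742  0.099 -7.218 -1.848 -7.782  0.073] 0.01700092879755301 30.35
the job is handed in; nothing more can be done
```

The lock pin is home in the stop and bar, and I handed in at 30.4 s of 61 s with the gripper still holding the knob at the third click. The job reported no verdict.

- **Pin:** I lowered it with no noticeable contact force and let go while the lever was still at rest. The side view then showed the collar on the stop.
- **Lever:** I swung it clockwise and felt three give-ways, with force peaks at about 0.06, 0.31 and 0.57 rad. At hand-in the gripper's angle was 0.76 rad. An earlier picture, with the gripper at 0.745, put the lever itself about 0.01 behind that. So it is near the 0.75 notch and short of the fourth ridge at 0.875.
- **Bystanders:** the bottle and tape are at the same pixels as at the start, and I left the blue look-alike alone.

**Weaker checks:**
- The third give-way was more drawn out than the first two and came about 0.02 rad later by gripper angle. A little give in the grip would explain that.
- The holding push along the swing read 7.2 to 8.6 N, at or just under the low end of the stated 8 to 14 N. There was also a steady downward force of about 7 to 8 N on the tool that I did not explain.
- I judged that the blank is pressed only from the side view and the forces, because the arm hid the blank from the top camera.

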